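# Click a fresh ink cartridge into the bag coder

## Robot

A 6-joint arm with a two-finger parallel gripper is mounted at the origin on the work surface. World frame = base frame: x ahead of the robot, y to its left, z up, the work surface at z = 0. Lengths are in m, angles in rad, forces in N, time in s.
With the tool pointing down it reaches from about 0.325 to 0.775 m from the base axis. Payload 5.5 kg.
Tool frame: the origin (TCP) lies at the very end of the fingers, on their centre line; the grasp point (between the pads) lies 19 mm behind it (ctrl.tcp_to_grasp is the distance from the TCP to the grasp point, in m); z points along the fingers, y is the line along which they close (so a half turn about z gives the same grasp; the last joint's range is limited). The gripper opens to 88 mm and grips with 3 to 60 N. Pads are 20 mm wide; open, the fingers measure 115 mm over their backs; the gripper's body (75 mm by 178 mm) begins 61 mm behind the grasp point.
Start: joints at [-1.289, 0.091, 1.231, -0, 1.82, -0.057], TCP at [0.199, -0.566, 0.223] pointing down, gripper open.
Joint ranges: [-2.87, 2.87], [-0.86, 2.18], [0.17, 2.46], [-1.51, 4.65], [0.06, 2.69], [-2.65, 2.65]. Speed limits (rad/s): [2.57, 2.57, 3.01, 3.14, 3.14, 3.14].

## Interface

Orientations are given as a 3x3 rotation matrix whose columns are the frame's x, y, z axes.
In Python, from station import ctrl gives the robot as it stands.
- The arm moves only by the shell command python3 -m inch 'ROWS' [FORCE]. ROWS is JSON, a list of rows, each a list of 3 entries, a list of its own where there are three numbers: the opening, from 0 (shut) to 1 (fully open), then the shift along the tool's x, y, z in cm, then the turn, a rotation vector about the tool's x, y, z in degrees. A call has 1 to 12 rows; each row is the pose to reach, as a shift and turn from the pose commanded when the call began, along the tool's axes at that moment; what a row does not reach only later rows make up. A row lasts 1/10 s, in which the tool goes at most 50 mm and 8.59 degrees, less where a joint would pass 70% of its speed; a pose out of reach is approached as far as the arm can. A call with a gripper value outside its range is refused whole. The fingers move at their own pace and stop on an object; FORCE is the grip in N (left out, the last holds). Time passes only in rows, so rows that repeat a pose let the fingers close. It gives the time, the measured TCP pose, the force, the opening and the grip force at its end, in the units of the state.
- ctrl.sense(): the state, without advancing time (a new reading comes with each control period).
- ctrl.read_camera(name): name is "side" or "top" or "wrist"; returns a dict with "img" (420x560x3 uint8, red, green, blue), "z_map" (420x560 float32, m along the optical axis (not along the pixel's ray), 0 where there is no reading), "mtx" (3x3 intrinsics, pixels), "extrinsics" (4x4, takes a point from camera to world coordinates); the wrist camera has in their place "tool_from_camera" (4x4, takes a point from camera to tool coordinates, whose origin is the TCP and whose axes are the flange's). Camera axes: x right, y down, z forward; pixel columns grow to the right and rows downward; lengths in m; the calibration is good to about 2 mm. The wrist camera is an equidistant fisheye: a pixel r from the principal point sees the ray r / f radians off the axis. A picture is of the moment at which its call begins: read the wrist's pose just before it.
- ctrl.hand_in(): hands the job in; it is judged then, once.
The state is a dict: "clock": time; "qpos": joint angles; "dq": joint speeds; "joint_torque": joint torques, N m; "position": TCP position; "ee_rot": TCP orientation; "contact_force": force on the tool from outside, world axes, zero at the start; "wrist_torque": the same for the moment, N m; "finger_gap": opening from 0.0 (shut) to 1.0 (fully open); "grasp_force": force on a finger pad.
Only numpy, scipy, OpenCV 4.12 (cv2) and the standard library are available. Lean on these libraries where they do the work, as an engineer would, in place of code of your own. Each camera call takes 0.05 s, during which the arm holds its last target. There are 200 camera calls.

## Task

Load the ink cartridge standing on the bench into the open bay on top of the bag coder, its grooved side towards the sprung ball, and push it gently down until the ball clicks into the groove and holds it. Then let go; do not force the cartridge and leave the bottle, bowl and jar where they are.

Things in the scene. Friction and masses are not known exactly. Their poses are not given: they have to be found in the camera images.
- cartridge: Grey plastic ink cartridge, about 140 g, loose, upright on the bench. Block 30 (x) x 44 (y) x 66 (z) mm; origin at the centre of its underside, z up. On top a grip fin 12 (x) x 36 (y) x 24 (z) mm, 4 mm off-centre to -x: the shoulder beside it is wide (15 mm) on the +x side, narrow (5 mm) on -x. A groove runs across the +x side; the lower +x edge is chamfered, 5 mm in over 9 mm height.
- fin (a point): Centre of the top of the cartridge's fin, 90 mm above its underside and 4 mm to -x; axes as the cartridge's. The fin is gripped across its 12 mm (along x).
- groove (a point): Middle of the cartridge's groove, on its +x face, 26 mm above the underside. The groove is 12.5 mm high (from 20 to 32.5 mm above the underside), 5 mm deep, and as long as the side; the other sides are plain.
- coder: Fixed bag coder: white housing 180 (x) x 150 (y) x 50 (z) mm, origin at the centre of its underside; display and keys on its -x part. Mid-top stands a black tower, 50 (x) x 64 (y) mm, to 120 mm above the bench: the cartridge bay, open on top, 32 (x) x 46 (y) mm inside, 3 mm chamfer at the mouth. The cartridge goes in foot first, its axes parallel to the coder's (groove to +x, where the ball is).
- mouth (a point): Centre of the bay's mouth, level with the tower's rim, 120 mm above the bench; axes as the coder's. Ball and bay floor are height-adjustable together inside the tower, and their setting is not measured: the cartridge is home with its underside anywhere from 39 to 56 mm below the mouth, the hard floor about 1 mm under that.
- ball_block (a point): Middle of the outer face of the aluminium spring block, 16 x 34 x 36 mm, on the outside of the tower's +x wall: the side where the sprung ball is. Pushing the cartridge past the ball takes 4 to 11 N, drops at the click, then rises some 8 N per mm on the hard floor; contact forces of over 40 N in all between cartridge and coder (ball and wall count, 10 to 20 N) damage the print head.
- ball (a joint): How far the 16 mm steel ball in the bay's +x wall is pushed back (m): 0 when fully out, standing 5 mm into the bay; about 0.002 to 0.005 while the flat of the cartridge slides past; back below 0.0013 once clicked into the groove. Spring 6 N at 0, 2 N more per mm. The ball's centre lies 13 to 29 mm below the mouth (not measured).
- bottle: Clear water bottle, 64 mm across, 190 mm high, loose bystander; origin at the centre of its underside.
- bowl: Blue plastic bowl, 150 mm across, 60 mm high, loose bystander; origin at the centre of its underside.
- jar: White jar with a black lid, 60 mm across, 70 mm high, loose bystander; origin at the centre of its underside.
There are look-alikes about, which are no part of the job. Of the things that look like the cartridge, take the one that is farthest to the robot's right at the start.

How it is judged:
On the way, in this order (a step that is already met when the one before it is completed fails the run):
1. the cartridge is lifted off the bench (height (world z) of cartridge above 0.03 m), for 0.1 s.
2. in the bay, the cartridge pushes the ball back (horizontal distance between cartridge and mouth below 0.005 m and z of cartridge in the frame of mouth below -0.008 m and value of joint ball above 0.0015 m), for 0.05 s.
At the end, for the whole second after the job is handed in: The cartridge is in the bay, upright within 0.08 rad, centred within 4 mm, in line with the coder within 0.1 rad, its underside at least 38 mm below the mouth, with the ball sprung out into its groove (ball joint below 1.3 mm), at rest and released (z of cartridge in the frame of mouth below -0.038 m and horizontal distance between cartridge and mouth below 0.004 m and angle between the x axis of cartridge and the x axis of coder, either way round below 0.1 rad and angle between cartridge's own z axis and vertical below 0.08 rad and value of joint ball below 0.0013 m and linear speed of cartridge below 0.01 m/s); the robot touches nothing.
It fails at once if the cartridge is forced: over 40 N between it and the coder (contact force between cartridge and coder above 40 N).
It fails at once if bottle, bowl or jar moved by more than 20 mm (distance of any of bottle, bowl, jar from where it was at the start of the episode above 0.02 m).
It also fails if it takes over 58 s, if anything falls off the work surface, if the arm or the gripper's body presses on something with over 40 N, if the wrist force passes 120 N, or if a joint passes its speed limit or range.

## Working session

There is one attempt and no reset: what is moved stays moved. The work goes in short steps, Python scripts to look and compute and a shell command to move; the robot and the scene stay as the last step left them, time stands still between calls to the robot, and variables do not carry over. Pictures are saved under pics/ and viewed, at most 10 in all, crops included, and the job is handed in when it is done.

```bash
ls; mkdir -p pics; python3 - <<'E'
from station import ctrl
import cv2,numpy as np
s=ctrl.sense();print(s['position'],s['ee_rot'],s['clock'])
ims=[]
for n in ['top','side']:
    c=ctrl.read_camera(n);np.savez('pics/'+n+'.npz',**c)
    print(n,c['mtx'],c['extrinsics'])
    cv2.imwrite(f'pics/{n}0.png',c['img'][...,::-1])
E
```

```text
pics
[ 0.19932899 -0.56559142  0.22152039] [[ 9.43145027e-01  3.32381076e-01 -5.27606326e-04]
 [ 3.32381470e-01 -9.43143162e-01  1.87992747e-03]
 [ 1.27244017e-04 -1.94841082e-03 -9.99998094e-01]] 0.0
top [[466.34405744   0.         274.18127428]
 [  0.         466.34405744 210.24610883]
 [  0.           0.           1.        ]] [[ 0.01219029 -0.98502653  0.17197134  0.41740308]
 [-0.99984005 -0.01425861 -0.01079699  0.12447424]
 [ 0.01308739 -0.17181221 -0.98504278  1.01678398]
 [ 0.          0.          0.          1.        ]]
side [[419.36018461   0.         284.87358171]
 [  0.         419.36018461 208.47830938]
 [  0.           0.           1.        ]] [[ 0.99732753 -0.02317979  0.06928555  0.48759636]
 [-0.07099334 -0.5314438   0.8441134  -0.69386432]
 [ 0.01725501 -0.84677635 -0.53166915  0.59529793]
 [ 0.          0.          0.          1.        ]]
```

View pics/top0.png

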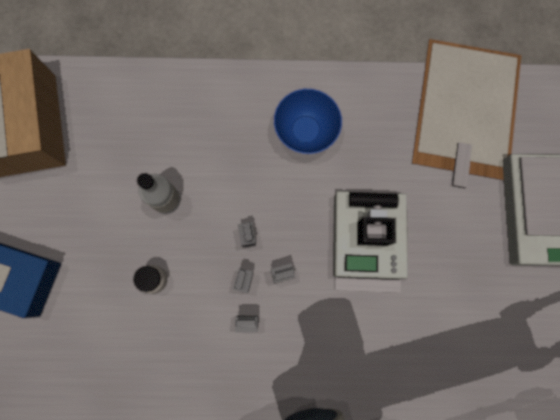

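View pics/side0.png

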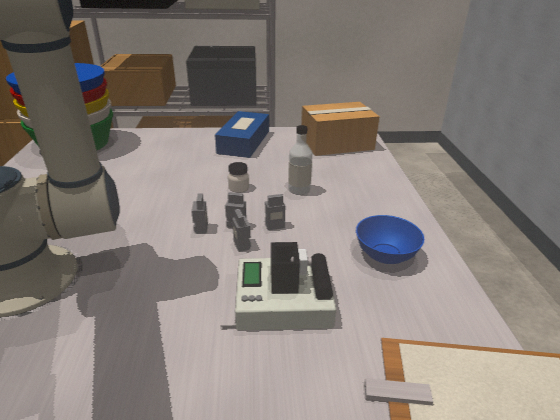

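The top view shows four look-alikes at (248,233), (243,278), (284,271) and (247,322). Image right is −y, so the target is the one at (284,271). The coder is at (371,235) with its display towards −x, the bay at (377,230) and the spring block at (381,212). In the side view the target is at (241,232) and the tower at (285,268).

```bash
cat > h.py <<'E'
import numpy as np,cv2
def cloud(c):
    v,u=np.mgrid[:420,:560]; z=c['z_map']; K=c['mtx']
    P=np.stack([(u-K[0,2])/K[0,0]*z,(v-K[1,2])/K[1,1]*z,z],-1)
    W=P@c['extrinsics'][:3,:3].T+c['extrinsics'][:3,3]; W[z==0]=np.nan
    return W
def proj(c,p):
    E=np.linalg.inv(c['extrinsics']); q=E[:3,:3]@np.asarray(p)+E[:3,3]; q=c['mtx']@q; return q[:2]/q[2]
def rect(P):
    r=cv2.minAreaRect((P[:,:2]*1000).astype(np.float32)); return [np.round(x,1) for x in (r[0],r[1],r[2])]
E
python3 - <<'E'
from h import *
T=dict(np.load('pics/top.npz'));S=dict(np.load('pics/side.npz'))
out=[]
for n,c,b1,b2 in [('top',T,(262,252,306,292),(325,180,415,295)),('side',S,(222,200,260,258),(225,230,345,335))]:
    W=cloud(c)
    P=W[b1[1]:b1[3],b1[0]:b1[2]].reshape(-1,3);P=P[~np.isnan(P[:,0])]
    print(n,'bench z',np.median(P[P[:,2]<.01][:,2]))
    for lo,hi in [(.08,.1),(.058,.074)]:
        Q=P[(P[:,2]>lo)&(P[:,2]<hi)]
        if len(Q)>5: print('cart',lo,len(Q),Q.mean(0),np.percentile(Q[:,2],[5,50,95]),rect(Q))
    P=W[b2[1]:b2[3],b2[0]:b2[2]].reshape(-1,3);P=P[~np.isnan(P[:,0])]
    for lo,hi in [(.11,.13),(.04,.056)]:
        Q=P[(P[:,2]>lo)&(P[:,2]<hi)]
        print('coder',lo,len(Q),Q.mean(0),np.percentile(Q[:,2],[5,50,95]),rect(Q))
a=cv2.resize(cv2.convertScaleAbs(T['img'][170:350,225:415,::-1],alpha=1.7),None,fx=3,fy=3,interpolation=cv2.INTER_CUBIC)
cv2.imwrite('pics/a.png',a)
b=cv2.resize(cv2.convertScaleAbs(S['img'][190:335,185:345,::-1],alpha=1.7),None,fx=4,fy=4,interpolation=cv2.INTER_CUBIC)
cv2.imwrite('pics/b.png',b)
E
```

```text
top bench z 0.0003528615820963532
cart 0.08 116 [0.45024198 0.09371659 0.09016006] [0.08632337 0.09054862 0.09300965] [array([450.5,  93.4]), array([12.1, 36.1]), np.float64(16.4)]
cart 0.058 208 [0.45591342 0.09590421 0.06639823] [0.06387048 0.06623816 0.06920566] [array([454.3,  94.6]), array([29.8, 44. ]), np.float64(16.4)]
coder 0.11 658 [ 0.54492392 -0.0911831   0.11865845] [0.11309061 0.11917155 0.12236396] [array([546.8, -91. ]), array([65.2, 66.3]), np.float64(88.9)]
coder 0.04 3989 [ 0.51965799 -0.08457062  0.05056324] [0.04704731 0.05050537 0.05446717] [array([538.7, -90.7]), array([150.5, 179.7]), np.float64(88.6)]
side bench z 0.0008280212090167605
cart 0.08 82 [0.44875381 0.08993628 0.08838833] [0.08160112 0.08966862 0.09170368] [array([448.9,  93.1]), array([12.4, 38.6]), np.float64(15.7)]
cart 0.058 315 [0.44518253 0.12772783 0.06568166] [0.05888808 0.06642959 0.07169801] [array([442.3, 130.4]), array([ 49.6, 122.2]), np.float64(5.3)]
coder 0.11 641 [ 0.54326237 -0.0944048   0.1177828 ] [0.11124618 0.11874345 0.12149269] [array([545.1, -91.4]), array([66.7, 65.8]), np.float64(89.8)]
coder 0.04 3673 [ 0.51780388 -0.11402634  0.05049153] [0.04394505 0.05073757 0.05486488] [array([532.3, -37.9]), array([180.5, 268.3]), np.float64(2.2)]
```

View pics/a.png

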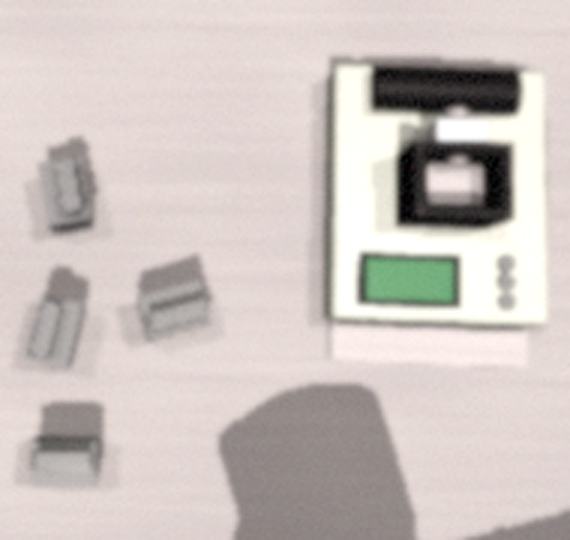

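View pics/b.png

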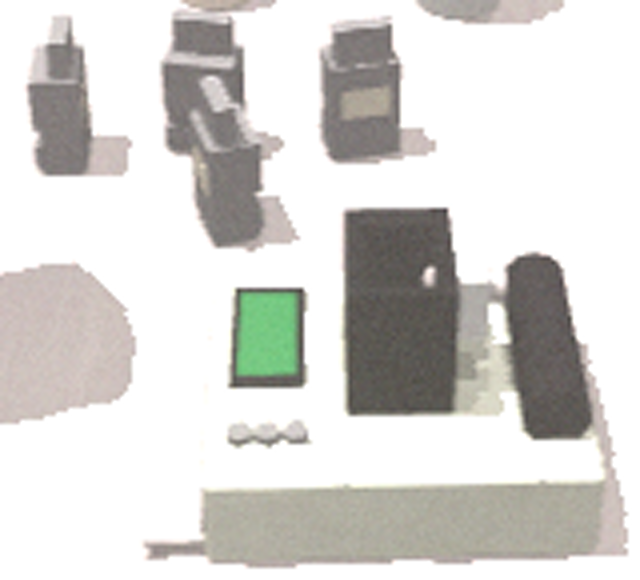

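The crops show the target's wide shoulder and chamfered lower edge on its +x side, at crop (185,275) and (250,225). The bay opening is at (455,185) with the ball on its +x wall and the spring block behind. The sizes match the text: fin 12×36 at z 90, shoulder at 66, tower 50+16 by 64 at z 119. So the fin is at (450, 93), yaw +16.4°, and the mouth is at about (538, −91), yaw −1.3°. Next I'll work out the hover move.

```bash
cat > go.py <<'E'
import sys,numpy as np
from scipy.spatial.transform import Rotation as R
from station import ctrl
# usage: go.py x y z(mm) yawOfToolY(deg): prints shift (cm) and turn (deg) in tool axes
x,y,z,a=map(float,sys.argv[1:5]); s=ctrl.sense(); M=np.array(s['ee_rot']); a=np.radians(a)
Y=[np.cos(a),np.sin(a),0]; Z=[0,0,-1.]; G=np.column_stack([np.cross(Y,Z),Y,Z])
print('shift',np.round(M.T@(np.array([x,y,z])/1000-s['position'])*100,2),'turn',np.round(R.from_matrix(M.T@G).as_rotvec(degrees=True),2),'t',s['clock'],np.round(s['position'],4),np.round(s['contact_force'],1))
E
python3 go.py 450 93 220 16.4
```

```text
shift [ 45.53 -53.79   0.26] turn [-8.000e-02 -8.000e-02 -8.699e+01] t 0.1 [ 0.1993 -0.5656  0.2216] [-0.6  0.9  0.2]
```

```bash
python3 -m inch '[[1,[45.5,-53.8,0.3],[0,0,-87]],[1,[45.5,-53.8,0.3],[0,0,-87]],[1,[45.5,-53.8,0.3],[0,0,-87]],[1,[45.5,-53.8,0.3],[0,0,-87]],[1,[45.5,-53.8,0.3],[0,0,-87]],[1,[45.5,-53.8,0.3],[0,0,-87]],[1,[45.5,-53.8,0.3],[0,0,-87]],[1,[45.5,-53.8,0.3],[0,0,-87]],[1,[45.5,-53.8,0.3],[0,0,-87]],[1,[45.5,-53.8,0.3],[0,0,-87]],[1,[45.5,-53.8,0.3],[0,0,-87]],[1,[45.5,-53.8,0.3],[0,0,-87]]]'; python3 go.py 450 93 220 16.4
```

```text
clock: 1.3
position: [0.4127, -0.003, 0.2199]
ee_rot: [[-0.283, 0.959, 0.0], [0.959, 0.283, -0.0], [-0.0, 0.0, -1.0]]
contact_force: [1.2, -0.6, 0.3]
finger_gap: 1.0
grasp_force: 0.0
shift [ 8.15  6.3  -0.01] turn [0.02 0.02 0.05] t 1.3 [ 0.4127 -0.003   0.2199] [ 1.2 -0.6  0.3]
```

```bash
python3 -m inch '[[1,[8,6,0],[0,0,0]],[1,[8,6,0],[0,0,0]],[1,[8,6,0],[0,0,0]],[1,[8,6,0],[0,0,0]],[1,[8,6,0],[0,0,0]],[1,[8,6,0],[0,0,0]]]' >/dev/null; python3 go.py 450 93 220 16.4; python3 - <<'E'
from station import ctrl
import cv2,numpy as np
s=ctrl.sense();c=ctrl.read_camera('wrist');print(c.keys());print(c['mtx'],c['tool_from_camera'])
np.savez('pics/w1.npz',pos=s['position'],rot=s['ee_rot'],**c)
cv2.imwrite('pics/w1.png',c['img'][...,::-1])
E
```

```text
shift [0.47 0.41 0.02] turn [ 0.02  0.02 -0.12] t 1.9 [0.4474 0.0874 0.2202] [ 0.3 -0.5  0.2]
dict_keys(['img', 'z_map', 'mtx', 'tool_from_camera'])
[[325.1922621    0.         283.80023249]
 [  0.         325.1922621  203.43527365]
 [  0.           0.           1.        ]] [[ 2.50154149e-04 -9.52857778e-01 -3.03417193e-01  8.36240962e-02]
 [ 9.99999968e-01  2.26269639e-04  1.13874087e-04 -5.11351783e-04]
 [-3.98517107e-05 -3.03417212e-01  9.52857804e-01 -1.62622058e-01]
 [ 0.00000000e+00  0.00000000e+00  0.00000000e+00  1.00000000e+00]]
```

View pics/w1.png

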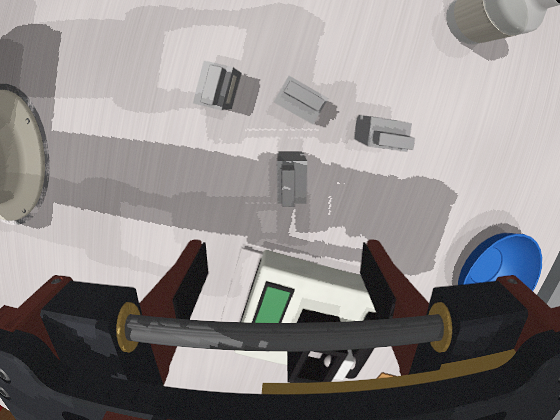

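The wrist view shows the target upright at (292,185), between and ahead of the open fingers, with the fin on its left (−x) side. The bay is at (320,345). I'll measure both from this view.

```bash
cat >> h.py <<'E'
def wcloud(c):
    v,u=np.mgrid[:420,:560].astype(float); z=c['z_map']; K=c['mtx']
    du,dv=(u-K[0,2])/K[0,0],(v-K[1,2])/K[1,1]; th=np.hypot(du,dv)+1e-9; k=np.tan(th)/th*z
    P=np.stack([du*k,dv*k,z],-1); T=c['tool_from_camera']; P=P@T[:3,:3].T+T[:3,3]
    W=P@np.array(c['rot']).T+np.array(c['pos']); W[z==0]=np.nan; return W
def wmeas(c,cx,cy,r,lo,hi):
    W=wcloud(c).reshape(-1,3); m=(np.hypot(W[:,0]-cx,W[:,1]-cy)<r)&(W[:,2]>lo)&(W[:,2]<hi); Q=W[m]
    return len(Q),np.round(np.median(Q,0),4),rect(Q) if len(Q)>5 else None
E
python3 - <<'E'
from h import *
c=dict(np.load('pics/w1.npz'))
print('fin',wmeas(c,.45,.093,.04,.085,.1));print('shoulder',wmeas(c,.45,.093,.04,.06,.072))
print('tower',wmeas(c,.54,-.09,.06,.112,.13));print('housing',wmeas(c,.54,-.09,.13,.044,.056));print('bench',wmeas(c,.38,.093,.02,-.02,.02)[:2])
E
python3 go.py 450 93 73 16.3
```

```text
fin (466, array([0.4487, 0.0945, 0.0905]), [array([449.2,  93.5]), array([11.1, 35.8]), np.float64(16.2)])
shoulder (834, array([0.4571, 0.0978, 0.0665]), [array([453. ,  94.3]), array([29.3, 44.5]), np.float64(16.1)])
tower (1128, array([ 0.5533, -0.0901,  0.1191]), [array([543.3, -88.3]), array([72.8, 58.4]), np.float64(10.0)])
housing (5466, array([ 0.5023, -0.045 ,  0.0506]), [array([527.1, -90.2]), array([150.7, 159.4]), np.float64(88.7)])
bench (847, array([0.3801, 0.093 , 0.0005]))
shift [ 0.48  0.4  14.73] turn [ 0.03  0.02 -0.03] t 1.95 [0.4475 0.0873 0.2203] [ 0.9 -0.3 -0. ]
```

Three views agree on the fin at (449.5, 93.4), top at 90 mm, yaw 16.2°.

```bash
python3 -m inch '[[1,[0.5,0.35,5],[0,0,0]],[1,[0.5,0.35,10],[0,0,0]],[1,[0.5,0.35,12],[0,0,0]],[1,[0.5,0.35,13],[0,0,0]],[1,[0.5,0.35,14],[0,0,0]],[1,[0.5,0.35,15],[0,0,0]],[1,[0.5,0.35,15],[0,0,0]],[1,[0.5,0.35,15],[0,0,0]]]'; python3 go.py 449.5 93.4 70 16.2
```

```text
clock: 2.75
position: [0.45, 0.0944, 0.071]
ee_rot: [[-0.282, 0.959, 0.001], [0.959, 0.282, 0.0], [-0.0, 0.001, -1.0]]
contact_force: [-0.4, 0.1, 0.3]
finger_gap: 0.995
grasp_force: 0.0
shift [-0.08 -0.08  0.1 ] turn [0.08 0.01 0.2 ] t 2.75 [0.45   0.0944 0.071 ] [-0.4  0.1  0.3]
```

```bash
python3 -m inch '[[0.3,[-0.1,-0.1,0.1],[0,0,0]],[0.2,[-0.1,-0.1,0.1],[0,0,0]],[0,[-0.1,-0.1,0.1],[0,0,0]],[0,[-0.1,-0.1,0.1],[0,0,0]],[0,[-0.1,-0.1,0.1],[0,0,0]],[0,[-0.1,-0.1,0.1],[0,0,0]],[0,[-0.1,-0.1,0.1],[0,0,0]],[0,[-0.1,-0.1,0.1],[0,0,0]]]' 30;  python3 go.py 449.5 93.4 200 16.2
```

```text
clock: 3.55
position: [0.4488, 0.0932, 0.0691]
ee_rot: [[-0.283, 0.959, -0.0], [0.959, 0.283, -0.0], [0.0, -0.0, -1.0]]
contact_force: [0.1, 0.5, -0.1]
finger_gap: 0.31
grasp_force: 0.0
shift [  0.     0.07 -13.09] turn [-0.   -0.    0.21] t 3.55 [0.4488 0.0932 0.0691] [ 0.1  0.5 -0.1]
```

```bash
python3 -m inch '[[0,[0,0,0],[0,0,0]],[0,[0,0,0],[0,0,0]],[0,[0,0,0],[0,0,0]],[0,[0,0,0],[0,0,0]],[0,[0,0,0],[0,0,0]],[0,[0,0,0],[0,0,0]]]' 30;  python3 go.py 449.5 93.4 220 16.2
```

```text
clock: 4.15
position: [0.4488, 0.0932, 0.069]
ee_rot: [[-0.283, 0.959, -0.0], [0.959, 0.283, 0.0], [0.0, -0.0, -1.0]]
contact_force: [0.5, 0.1, -0.5]
finger_gap: 0.137
grasp_force: 30.0
shift [ -0.     0.07 -15.1 ] turn [-0.01 -0.    0.21] t 4.15 [0.4488 0.0932 0.069 ] [ 0.5  0.1 -0.5]
```

```bash
python3 -m inch '[[0,[0,0,-3],[0,0,0]],[0,[0,0,-7],[0,0,0]],[0,[0,0,-11],[0,0,0]],[0,[0,0,-14],[0,0,0]],[0,[0,0,-16],[0,0,0]],[0,[0,0,-16],[0,0,0]],[0,[0,0,-16],[0,0,0]]]';  python3 go.py 534 -91 230 -1.3
```

```text
clock: 4.85
position: [0.4488, 0.0932, 0.2282]
ee_rot: [[-0.283, 0.959, -0.001], [0.959, 0.283, -0.0], [0.0, -0.001, -1.0]]
contact_force: [-0.5, 0.9, -2.0]
finger_gap: 0.131
grasp_force: 30.0
shift [-20.08   2.97  -0.18] turn [-0.04  0.   17.71] t 4.85 [0.4488 0.0932 0.2282] [-0.5  0.9 -2. ]
```

```bash
python3 -m inch '[[0,[-3,0.5,-0.2],[0,0,3]],[0,[-7,1,-0.2],[0,0,6]],[0,[-11,1.5,-0.2],[0,0,10]],[0,[-15,2.2,-0.2],[0,0,14]],[0,[-18,2.7,-0.2],[0,0,17]],[0,[-20.1,3,-0.2],[0,0,17.7]],[0,[-20.1,3,-0.2],[0,0,17.7]],[0,[-20.1,3,-0.2],[0,0,17.7]],[0,[-20.1,3,-0.2],[0,0,17.7]]]' >/dev/null;  python3 go.py 534 -91 230 -1.3
python3 - <<'E'
from station import ctrl
from h import *
s=ctrl.sense()
for n in ['top','side','wrist']:
    s=ctrl.sense(); c=ctrl.read_camera(n); np.savez('pics/%s2.npz'%n,pos=s['position'],rot=s['ee_rot'],**c); cv2.imwrite('pics/%s2.png'%n,c['img'][...,::-1])
a=cv2.imread('pics/side2.png')[150:340,200:360]; b=cv2.imread('pics/wrist2.png')
a=cv2.resize(a,None,fx=2.1,fy=2.1,interpolation=cv2.INTER_CUBIC)
o=np.zeros((420,340+460,3),np.uint8); o[:399,:336]=a; o[:345,340:]=cv2.resize(b,(460,345)); cv2.imwrite('pics/m2.png',cv2.convertScaleAbs(o,alpha=1.5))
E
```

```text
shift [-0.08  0.02  0.01] turn [-0.09 -0.04  0.07] t 5.75 [ 0.5338 -0.0902  0.2301] [ 0.2  0.1 -1.2]
```

View pics/m2.png

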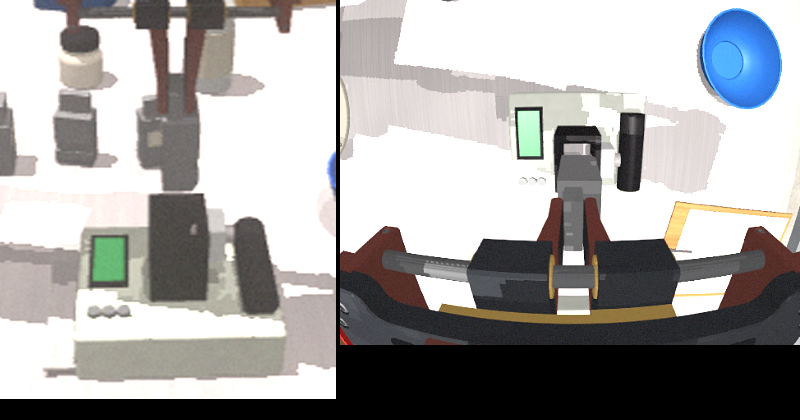

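The composite shows the cartridge held upright above the bay. The groove and chamfer face +x towards the spring block, and the ball is on that wall at side crop (215,225). Now I'll measure the cartridge against the tower within the same view.

```bash
python3 - <<'E'
from h import *
def f(Q): return len(Q),np.round(np.median(Q,0)*1000,1),'x2-98',np.round(np.percentile(Q[:,0],[1,3,97,99])*1000,1),'z',np.round(np.percentile(Q[:,2],[2,98])*1000)
def box(W,x,y,z):
    W=W.reshape(-1,3); return W[(W[:,0]>x[0])&(W[:,0]<x[1])&(W[:,1]>y[0])&(W[:,1]<y[1])&(W[:,2]>z[0])&(W[:,2]<z[1])]
a=-1.3*np.pi/180
R=np.array([[np.cos(a),np.sin(a)],[-np.sin(a),np.cos(a)]])
O=np.array([.538,-.091])
def loc(W):
    W=W.copy(); W[...,:2]=(W[...,:2]-O)@R.T; return W   # coder frame about guessed mouth
for n in ['side','side2']:
    W=loc(cloud(dict(np.load(f'pics/{n}.npz'))))
    print(n,'tower -y face',f(box(W,(-.04,.0245),(-.045,-.02),(.06,.112))), 'fit yaw',np.degrees(np.polyfit(*box(W,(-.02,.02),(-.045,-.02),(.06,.112))[:,:2].T,1)[0]))
    print(' block -y face',f(box(W,(.028,.05),(-.03,.03),(.06,.112))))
    if n=='side2':
        Q=box(W,(-.04,.04),(-.05,0),(.172,.222)); print('cart -y face',f(Q),np.degrees(np.polyfit(*Q[:,:2].T,1)[0]))
for n in ['top','top2']:
    W=loc(cloud(dict(np.load(f'pics/{n}.npz'))))
    Q=box(W,(-.05,.05),(-.05,.05),(.112,.13)); print(n,'rim',len(Q),rect(Q))
    Q=box(W,(-.12,.12),(-.1,.1),(.044,.056)); print(n,'housing',len(Q),rect(Q),'bay',f(box(W,(-.014,.014),(-.02,.02),(.05,.11))))
W=loc(wcloud(dict(np.load('pics/wrist2.npz'))))
Q=box(W,(-.04,.04),(.0,.06),(.17,.215)); print('w cart +y face',f(Q),np.degrees(np.polyfit(*Q[:,:2].T,1)[0]))
Q=box(W,(-.05,.05),(-.05,.05),(.112,.13)); print('w rim',f(Q),rect(Q),'y',np.percentile(Q[:,1],[1,50,99])*1000)
Q=box(W,(-.04,.0245),(.026,.05),(.06,.112)); print('w tower +y face',f(Q))
Q=box(W,(-.12,.12),(-.1,.1),(.044,.056)); print('w housing',rect(Q))
E
```

```text
side tower -y face (603, array([ -1.3, -31.1,  86.8]), 'x2-98', array([-25.2, -25.2,  22.7,  23.5]), 'z', array([ 62., 111.])) fit yaw -0.0041228560411518626
 block -y face (119, array([ 35.8, -15.4,  99. ]), 'x2-98', array([28. , 28.1, 47.3, 47.5]), 'z', array([ 82., 111.]))
side2 tower -y face (610, array([ -1.5, -31.1,  86.5]), 'x2-98', array([-25.2, -25.2,  22.6,  23.6]), 'z', array([ 61., 111.])) fit yaw -0.14692423465964516
 block -y face (115, array([ 36.8, -15.5,  99.6]), 'x2-98', array([28.2, 28.4, 47.2, 47.4]), 'z', array([ 82., 111.]))
cart -y face (440, array([ -1.4, -20.5, 198.2]), 'x2-98', array([-16.1, -15. ,  13.2,  13.7]), 'z', array([173., 221.])) -2.390033170530223
top rim 636 [array([8.8, 0.2]), array([66.3, 65.2]), np.float64(0.2)]
top housing 3957 [array([0.7, 0.3]), array([150.6, 179.6]), np.float64(89.9)] bay (201, array([ 2.2, -2.4, 75.9]), 'x2-98', array([-8.9, -8.6, 13.7, 13.9]), 'z', array([ 73., 103.]))
top2 rim 371 [array([8.9, 4.2]), array([66.5, 56.9]), np.float64(0.4)]
top2 housing 2897 [array([0.9, 8.1]), array([135.1, 180. ]), np.float64(90.0)] bay (94, array([-4.1,  6.2, 75.7]), 'x2-98', array([-9.1, -8.9, 13.5, 13.8]), 'z', array([73., 79.]))
w cart +y face (942, array([ -0.5,  22.5, 196.2]), 'x2-98', array([-15. , -14.4,  13.5,  14.1]), 'z', array([172., 214.])) -0.6260602573803358
w rim (1923, array([ 16.3,  14.3, 119.6]), 'x2-98', array([-25.1, -24.7,  39.1,  40. ]), 'z', array([113., 122.])) [array([7.7, 0.2]), array([66.2, 64.4]), np.float64(0.4)] y [-26.11310611  14.2530239   32.07201567]
w tower +y face (488, array([-0.4, 32. , 87.2]), 'x2-98', array([-24.9, -23.9,  23. ,  24. ]), 'z', array([ 61., 112.]))
w housing [array([-0.3,  0.2]), array([181. , 150.3]), np.float64(0.1)]
```

The bay floor shows at z≈76, 44 mm below the mouth, so home should be about 43 mm below it. The cartridge sits +0.5 mm in y and −0.4 mm in x off the bay. I'll correct that and lower it to the mouth.

```bash
python3 -m inch '[[0,[-0.05,0.04,1],[0,0,0]],[0,[-0.05,0.04,2],[0,0,0]],[0,[-0.05,0.04,3],[0,0,0]],[0,[-0.05,0.04,3.5],[0,0,0]],[0,[-0.05,0.04,3.9],[0,0,0]],[0,[-0.05,0.04,4.2],[0,0,0]],[0,[-0.05,0.04,4.4],[0,0,0]],[0,[-0.05,0.04,4.5],[0,0,0]],[0,[-0.05,0.04,4.5],[0,0,0]]]'
```

```text
clock: 6.8
position: [0.5348, -0.0917, 0.1862]
ee_rot: [[0.023, 1.0, 0.0], [1.0, -0.023, -0.0], [-0.0, 0.0, -1.0]]
contact_force: [0.0, -0.1, -1.3]
finger_gap: 0.135
grasp_force: 30.0
```

```bash
python3 -m inch '[[0,[0,0,0.1],[0,0,0]],[0,[0,0,0.2],[0,0,0]],[0,[0,0,0.3],[0,0,0]],[0,[0,0,0.4],[0,0,0]],[0,[0,0,0.5],[0,0,0]],[0,[0,0,0.5],[0,0,0]]]'
```

```text
clock: 7.4
position: [0.5347, -0.0917, 0.1808]
ee_rot: [[0.023, 1.0, -0.0], [1.0, -0.023, 0.0], [0.0, -0.0, -1.0]]
contact_force: [1.7, 0.2, -2.7]
finger_gap: 0.137
grasp_force: 30.0
```

It went in freely (underside about 8 mm below the rim, no upward force). Continuing gently.

```bash
python3 -m inch '[[0,[0,0,0.1],[0,0,0]],[0,[0,0,0.2],[0,0,0]],[0,[0,0,0.3],[0,0,0]],[0,[0,0,0.4],[0,0,0]],[0,[0,0,0.5],[0,0,0]],[0,[0,0,0.5],[0,0,0]]]'
```

```text
clock: 8.0
position: [0.5347, -0.0916, 0.1758]
ee_rot: [[0.022, 1.0, -0.0], [1.0, -0.022, 0.0], [0.0, -0.0, -1.0]]
contact_force: [0.6, 0.9, -1.3]
finger_gap: 0.131
grasp_force: 30.0
```

```bash
python3 -m inch '[[0,[0,0,0.1],[0,0,0]],[0,[0,0,0.2],[0,0,0]],[0,[0,0,0.3],[0,0,0]],[0,[0,0,0.4],[0,0,0]],[0,[0,0,0.5],[0,0,0]],[0,[0,0,0.5],[0,0,0]]]'
```

```text
clock: 8.6
position: [0.5345, -0.0917, 0.1717]
ee_rot: [[0.023, 1.0, 0.0], [1.0, -0.023, -0.0], [-0.0, 0.0, -1.0]]
contact_force: [-2.5, 0.6, 3.7]
finger_gap: 0.132
grasp_force: 30.0
```

Ball contact has begun: 5 N upward and −x. Underside is 17 mm below the mouth.

```bash
python3 -m inch '[[0,[0,0,0.1],[0,0,0]],[0,[0,0,0.2],[0,0,0]],[0,[0,0,0.3],[0,0,0]],[0,[0,0,0.4],[0,0,0]],[0,[0,0,0.4],[0,0,0]]]'
```

```text
clock: 9.1
position: [0.5345, -0.0918, 0.1697]
ee_rot: [[0.023, 1.0, 0.001], [1.0, -0.023, -0.001], [-0.001, 0.001, -1.0]]
contact_force: [-7.1, 1.5, 11.3]
finger_gap: 0.137
grasp_force: 30.0
```

```bash
python3 -m inch '[[0,[0,0,0.1],[0,0,0]],[0,[0,0,0.2],[0,0,0]],[0,[0,0,0.3],[0,0,0]],[0,[0,0,0.4],[0,0,0]],[0,[0,0,0.4],[0,0,0]]]'
```

```text
clock: 9.6
position: [0.5344, -0.0918, 0.1669]
ee_rot: [[0.023, 1.0, 0.002], [1.0, -0.023, -0.001], [-0.001, 0.002, -1.0]]
contact_force: [-10.8, 1.0, 16.0]
finger_gap: 0.137
grasp_force: 30.0
```

Forces are higher than expected, so I'll check how the cartridge sits before pushing on.

```bash
cat > chk.py <<'E'
from station import ctrl
from h import *
import sys
a=-1.3*np.pi/180;R=np.array([[np.cos(a),np.sin(a)],[-np.sin(a),np.cos(a)]]);O=np.array([.538,-.091])
def box(W,x,y,z):
    W=W.copy().reshape(-1,3);W[:,:2]=(W[:,:2]-O)@R.T
    return W[(W[:,0]>x[0])&(W[:,0]<x[1])&(W[:,1]>y[0])&(W[:,1]<y[1])&(W[:,2]>z[0])&(W[:,2]<z[1])]
s=ctrl.sense();print(s['clock'],np.round(s['position'],4),s['contact_force'],s['wrist_torque'])
for n in ['side','wrist']:
    s=ctrl.sense();c=ctrl.read_camera(n);c.update(pos=s['position'],rot=s['ee_rot']);cv2.imwrite(f'pics/{n}{sys.argv[1]}.png',c['img'][...,::-1])
    W=cloud(c) if n=='side' else wcloud(c)
    sg=-1 if n=='side' else 1
    Q=box(W,(-.03,.03),(-.026,-.012) if sg<0 else (.016,.026),(.126,.19))
    zz=[(z*1000,np.round(np.percentile(q[:,0],[3,97])*1000,1),round(np.median(q[:,1])*1000,1)) for z in np.arange(.126,.175,.008) for q in [Q[(Q[:,2]>=z)&(Q[:,2]<z+.008)]] if len(q)>8]
    print(n,zz,'top edge z',np.percentile(Q[:,2],[90,97,99]))
    Q=box(W,(-.02,.025),(-.045,-.026) if sg<0 else (.026,.045),(.06,.112)); print(' tower',np.round(np.percentile(Q[:,0],[3,97])*1000,1),np.median(Q[:,1])*1000)
    for x in ((-.014,-.011),(.0045,.0135)):
        Q=box(W,x,(-.02,.02),(.12,.165)); print(' shoulder z',len(Q),np.percentile(Q[:,2],[50,95]) if len(Q) else '')
E
python3 chk.py 3; python3 -c "
import cv2,numpy as np
a=cv2.imread('pics/side3.png')[150:310,230:350];b=cv2.imread('pics/wrist3.png')[110:330,180:400]
cv2.imwrite('pics/m3.png',cv2.convertScaleAbs(np.hstack([cv2.resize(a,(390,520),interpolation=2),cv2.resize(b,(400,520),interpolation=2)]),alpha=1.7))"
```

```text
9.6 [ 0.5344 -0.0918  0.1669] [-10.81549182   0.97898649  15.9668221 ] [0.18912333 1.78565023 0.0276397 ]
side [(np.float64(126.0), array([-16. ,  10.7]), np.float64(-21.8)), (np.float64(134.0), array([-14.9,  13.6]), np.float64(-22.1)), (np.float64(142.00000000000003), array([-14.6,  13.5]), np.float64(-22.4)), (np.float64(150.00000000000003), array([-14.6,  13.3]), np.float64(-22.1)), (np.float64(158.00000000000003), array([-14.6,  13. ]), np.float64(-21.2)), (np.float64(166.00000000000003), array([-17.6,   6.4]), np.float64(-17.4)), (np.float64(174.00000000000006), array([-14.2,   9.7]), np.float64(-17.3))] top edge z [0.18346775 0.18829906 0.18864874]
 tower [-19.8  22.8] -31.18046001595341
 shoulder z 6 [0.16429592 0.16480124]
 shoulder z 19 [0.16379467 0.16460176]
wrist [(np.float64(126.0), array([-14.4,  11.6]), np.float64(20.9)), (np.float64(134.0), array([-14.4,  13.7]), np.float64(20.8)), (np.float64(142.00000000000003), array([-14.4,  13.7]), np.float64(20.8)), (np.float64(150.00000000000003), array([-14.2,  13.7]), np.float64(20.9)), (np.float64(158.00000000000003), array([-14.2,  14. ]), np.float64(19.6)), (np.float64(166.00000000000003), array([-9.7,  1.4]), np.float64(16.8)), (np.float64(174.00000000000006), array([-9.8,  1.2]), np.float64(16.8))] top edge z [0.18021451 0.18707268 0.18818586]
 tower [-18.6  23.4] 31.88060238260508
 shoulder z 103 [0.16418333 0.16487107]
 shoulder z 302 [0.16428278 0.1649038 ]
```

View pics/m3.png

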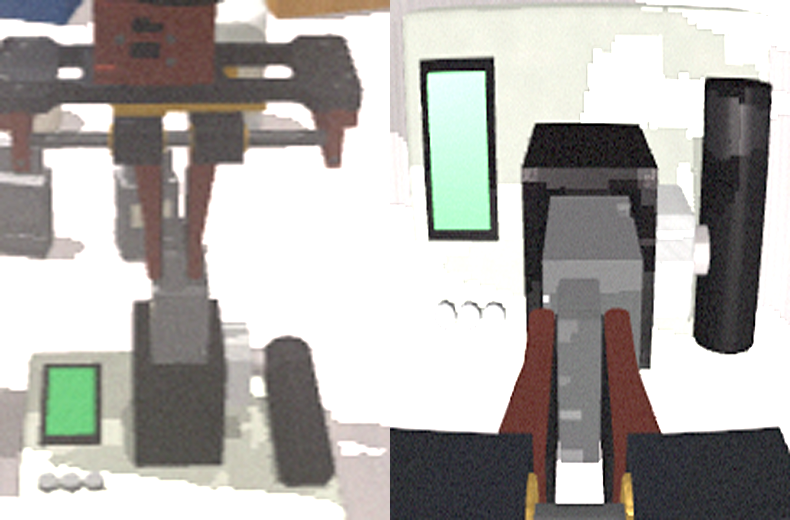

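No slip: the cartridge is upright with its underside at −21 mm, on the chamfer. It sits 1 mm towards −y, brushing the wall, so I'll shift +y and keep going down.

```bash
python3 -m inch '[[0,[0.05,-0.02,0],[0,0,0]],[0,[0.1,-0.04,0],[0,0,0]],[0,[0.1,-0.04,0],[0,0,0]]]'
```

```text
clock: 10.0
position: [0.534, -0.0915, 0.1667]
ee_rot: [[0.023, 1.0, 0.002], [1.0, -0.023, -0.002], [-0.002, 0.002, -1.0]]
contact_force: [-8.8, -0.7, 15.3]
finger_gap: 0.136
grasp_force: 30.0
```

```bash
python3 -m inch '[[0,[0,0,0.05],[0,0,0]],[0,[0,0,0.1],[0,0,0]],[0,[0,0,0.15],[0,0,0]],[0,[0,0,0.2],[0,0,0]],[0,[0,0,0.2],[0,0,0]]]'
```

```text
clock: 10.5
position: [0.5335, -0.0911, 0.1624]
ee_rot: [[0.023, 1.0, -0.001], [1.0, -0.023, -0.001], [-0.001, -0.001, -1.0]]
contact_force: [-6.8, -0.9, 6.6]
finger_gap: 0.132
grasp_force: 30.0
```

The force fell to 8 N, so the ball is now riding on the flat. About 17 mm to go.

```bash
python3 -m inch '[[0,[0,0,0.1],[0,0,0]],[0,[0,0,0.2],[0,0,0]],[0,[0,0,0.3],[0,0,0]],[0,[0,0,0.4],[0,0,0]],[0,[0,0,0.5],[0,0,0]],[0,[0,0,0.6],[0,0,0]],[0,[0,0,0.6],[0,0,0]]]'
```

```text
clock: 11.2
position: [0.5335, -0.0909, 0.1558]
ee_rot: [[0.023, 1.0, -0.002], [1.0, -0.023, -0.001], [-0.001, -0.002, -1.0]]
contact_force: [-6.5, -0.7, 4.1]
finger_gap: 0.135
grasp_force: 30.0
```

```bash
python3 -m inch '[[0,[0,0,0.1],[0,0,0]],[0,[0,0,0.2],[0,0,0]],[0,[0,0,0.3],[0,0,0]],[0,[0,0,0.4],[0,0,0]],[0,[0,0,0.4],[0,0,0]]]'
```

```text
clock: 11.7
position: [0.5335, -0.0908, 0.1513]
ee_rot: [[0.023, 1.0, -0.002], [1.0, -0.023, -0.0], [-0.0, -0.002, -1.0]]
contact_force: [-4.5, 0.3, 2.3]
finger_gap: 0.134
grasp_force: 30.0
```

```bash
python3 -m inch '[[0,[0,0,0.05],[0,0,0]],[0,[0,0,0.1],[0,0,0]],[0,[0,0,0.15],[0,0,0]],[0,[0,0,0.2],[0,0,0]],[0,[0,0,0.2],[0,0,0]]]'
```

```text
clock: 12.2
position: [0.5335, -0.0908, 0.1488]
ee_rot: [[0.023, 1.0, -0.002], [1.0, -0.023, -0.0], [-0.0, -0.002, -1.0]]
contact_force: [-4.0, -0.1, 0.8]
finger_gap: 0.135
grasp_force: 30.0
```

```bash
python3 -m inch '[[0,[0,0,0.05],[0,0,0]],[0,[0,0,0.1],[0,0,0]],[0,[0,0,0.1],[0,0,0]]]'
```

```text
clock: 12.5
position: [0.5336, -0.0906, 0.147]
ee_rot: [[0.023, 1.0, -0.003], [1.0, -0.023, 0.0], [0.0, -0.003, -1.0]]
contact_force: [-4.6, 0.1, -2.0]
finger_gap: 0.136
grasp_force: 30.0
```

```bash
python3 -m inch '[[0,[0,0,0.05],[0,0,0]],[0,[0,0,0.05],[0,0,0]],[0,[0,0,0.05],[0,0,0]]]'
```

```text
clock: 12.8
position: [0.5339, -0.0906, 0.1465]
ee_rot: [[0.022, 1.0, -0.002], [1.0, -0.022, 0.0], [0.0, -0.002, -1.0]]
contact_force: [-4.0, -0.4, -6.6]
finger_gap: 0.136
grasp_force: 30.0
```

```bash
python3 -m inch '[[0,[0,0,0.05],[0,0,0]],[0,[0,0,0.05],[0,0,0]],[0,[0,0,0.05],[0,0,0]]]'; python3 chk.py 4
```

```text
clock: 13.1
position: [0.534, -0.0906, 0.1465]
ee_rot: [[0.022, 1.0, -0.001], [1.0, -0.022, 0.0], [0.0, -0.001, -1.0]]
contact_force: [-4.5, -0.7, -4.9]
finger_gap: 0.135
grasp_force: 30.0
13.1 [ 0.534  -0.0906  0.1465] [-4.50262964 -0.69105784 -4.88324163] [-0.10251792  1.14945429 -0.00596523]
side [(np.float64(126.0), array([-16.1,  12.3]), np.float64(-20.6)), (np.float64(134.0), array([-16.1,  13.6]), np.float64(-21.2)), (np.float64(142.00000000000003), array([-15.7,  13.3]), np.float64(-17.9)), (np.float64(150.00000000000003), array([-11.2,   0.3]), np.float64(-16.9)), (np.float64(158.00000000000003), array([-12. ,   0.3]), np.float64(-16.5)), (np.float64(166.00000000000003), array([-11.1,   4. ]), np.float64(-15.5))] top edge z [0.16403955 0.16867387 0.17972027]
 tower [-19.8  22.8] -31.101103737843086
 shoulder z 12 [0.15039935 0.16243107]
 shoulder z 65 [0.14436551 0.16046886]
wrist [(np.float64(126.0), array([-14.9,  13.5]), np.float64(22.0)), (np.float64(134.0), array([-14.8,  13.3]), np.float64(22.0)), (np.float64(142.00000000000003), array([-14.7,  13.6]), np.float64(19.3)), (np.float64(150.00000000000003), array([-10.1,   0.9]), np.float64(18.0)), (np.float64(158.00000000000003), array([-10.2,   1. ]), np.float64(18.0)), (np.float64(166.00000000000003), array([-10.,   1.]), np.float64(17.4))] top edge z [0.16462716 0.16790718 0.16853374]
 tower [-18.7  23.4] 31.830892122226686
 shoulder z 178 [0.14504649 0.163719  ]
 shoulder z 509 [0.14438934 0.16302816]
```

A downward pull of 5 N means the ball has snapped into the groove and is drawing the cartridge down. I'll follow it down to light contact.

```bash
python3 -m inch '[[0,[0,0,0.05],[0,0,0]],[0,[0,0,0.1],[0,0,0]],[0,[0,0,0.1],[0,0,0]]]'
```

```text
clock: 13.5
position: [0.5343, -0.0906, 0.1459]
ee_rot: [[0.022, 1.0, -0.0], [1.0, -0.022, 0.0], [0.0, -0.0, -1.0]]
contact_force: [-4.3, -0.0, -4.6]
finger_gap: 0.133
grasp_force: 30.0
```

```bash
python3 -m inch '[[0,[0,0,0.05],[0,0,0]],[0,[0,0,0.05],[0,0,0]],[0,[0,0,0.05],[0,0,0]]]'
```

```text
clock: 13.8
position: [0.5345, -0.0906, 0.1455]
ee_rot: [[0.022, 1.0, 0.0], [1.0, -0.022, 0.0], [0.0, 0.0, -1.0]]
contact_force: [-4.1, 0.4, -4.1]
finger_gap: 0.135
grasp_force: 30.0
```

```bash
python3 -m inch '[[0,[0,0,0.05],[0,0,0]],[0,[0,0,0.1],[0,0,0]],[0,[0,0,0.1],[0,0,0]]]'
```

```text
clock: 14.1
position: [0.5346, -0.0906, 0.1451]
ee_rot: [[0.022, 1.0, 0.001], [1.0, -0.022, -0.0], [-0.0, 0.001, -1.0]]
contact_force: [-4.4, 0.6, -0.7]
finger_gap: 0.135
grasp_force: 30.0
```

```bash
python3 -m inch '[[0,[0,0,0.05],[0,0,0]],[0,[0,0,0.05],[0,0,0]],[0,[0,0,0.05],[0,0,0]]]'
```

```text
clock: 14.4
position: [0.5347, -0.0907, 0.1448]
ee_rot: [[0.022, 1.0, 0.001], [1.0, -0.022, -0.0], [-0.0, 0.001, -1.0]]
contact_force: [-4.2, 0.7, 2.2]
finger_gap: 0.135
grasp_force: 30.0
```

Light floor contact at the measured floor height, so the cartridge is home. Releasing.

```bash
python3 -m inch '[[0.5,[0,0,0],[0,0,0]],[0.5,[0,0,0],[0,0,0]],[0.5,[0,0,0],[0,0,0]],[0.5,[0,0,0],[0,0,0]],[0.5,[0,0,0],[0,0,0]],[0.5,[0,0,0],[0,0,0]]]'
```

```text
clock: 15.0
position: [0.5345, -0.0907, 0.1441]
ee_rot: [[0.022, 1.0, 0.0], [1.0, -0.022, -0.0], [-0.0, 0.0, -1.0]]
contact_force: [0.3, 0.8, 0.5]
finger_gap: 0.495
grasp_force: 0.0
```

```bash
python3 -m inch '[[0.5,[0,0,-0.5],[0,0,0]],[0.5,[0,0,-2],[0,0,0]],[0.5,[0,0,-4],[0,0,0]],[0.5,[0,0,-7],[0,0,0]],[0.5,[0,0,-9],[0,0,0]],[0.5,[0,0,-9],[0,0,0]],[0.5,[0,0,-9],[0,0,0]]]'; python3 chk.py 5;  python3 -c "
import cv2,numpy as np
a=cv2.imread('pics/side5.png')[150:310,230:350];b=cv2.imread('pics/wrist5.png')[70:330,150:410]
cv2.imwrite('pics/m5.png',cv2.convertScaleAbs(np.hstack([cv2.resize(a,(390,520),interpolation=2),cv2.resize(b,(400,520),interpolation=2)]),alpha=1.7))"
```

```text
clock: 15.7
position: [0.5346, -0.0907, 0.2347]
ee_rot: [[0.023, 1.0, 0.001], [1.0, -0.023, -0.0], [-0.0, 0.001, -1.0]]
contact_force: [-0.2, -0.1, 0.2]
finger_gap: 0.499
grasp_force: 0.0
15.7 [ 0.5346 -0.0907  0.2347] [-0.21893742 -0.12786536  0.23700631] [-0.03006636 -0.05427302 -0.01540602]
side [(np.float64(126.0), array([-16.1,  12.2]), np.float64(-21.0)), (np.float64(134.0), array([-16.2,  11.9]), np.float64(-20.9)), (np.float64(142.00000000000003), array([-15. ,  12.1]), np.float64(-17.2)), (np.float64(150.00000000000003), array([-10.9,  -0.4]), np.float64(-17.1)), (np.float64(158.00000000000003), array([-11. ,  -0.5]), np.float64(-16.8)), (np.float64(166.00000000000003), array([-11.1,  -2.3]), np.float64(-15.1))] top edge z [0.1623537  0.16619634 0.16685628]
 tower [-19.7  22.9] -31.207835575903644
 shoulder z 31 [0.14199569 0.16280945]
 shoulder z 75 [0.14256484 0.14382655]
wrist [(np.float64(126.0), array([-15. ,  12.8]), np.float64(22.0)), (np.float64(134.0), array([-15.6,  12.8]), np.float64(21.6)), (np.float64(142.00000000000003), array([-15.3,  12. ]), np.float64(18.7)), (np.float64(150.00000000000003), array([-11. ,  -0.2]), np.float64(18.0)), (np.float64(158.00000000000003), array([-11.4,  -0.3]), np.float64(17.7)), (np.float64(166.00000000000003), array([-11.4,  -0.9]), np.float64(17.1))] top edge z [0.16405348 0.16618972 0.1665327 ]
 tower [-18.6  23.3] 32.034443816539486
 shoulder z 104 [0.14197924 0.16432879]
 shoulder z 496 [0.14246478 0.14368245]
```

View pics/m5.png

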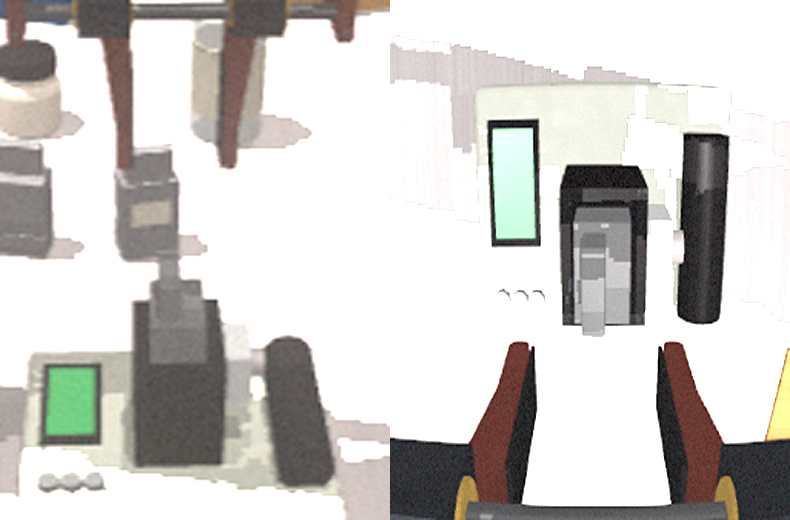

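The cartridge stands upright in the bay. The shoulder is at z 142.4, so the underside is about 43 mm below the mouth, 1 mm from centre. The gripper is clear, and the bottle and jar are standing. Handing in.

```bash
python3 -c "
from station import ctrl
print(ctrl.hand_in())"
```

```text
the job is handed in; nothing more can be done
None
```

The cartridge is in the bay, clicked home with its underside about 43 mm below the mouth, released, and the job is handed in. The hand-in returned no verdict, and I inferred the click from the wrist force and the seated height because the ball joint can't be read directly.

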